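Stage model parts on sloped stands

TASK

Stage the two model-car parts for inspection: lay the black mudguard on the yellow sloped stand and the silver engine on the blue one, each flat on the board midway across it, lengthwise up the slope, square to the wooden cleat and resting against the cleat's uphill face so it cannot slide off. The boards are slick and each cleat is clamped at an unknown height, so ease each part down the slope until you feel it meet the cleat, then let go; never drop a part or let it run down the slope. Leave the other things on the bench where they are.

Things in the scene. Friction and masses are not known exactly. Their poses are not given: they have to be found in the camera images.
- mudguard: Black model mudguard, loose, 0.14 to 0.28 kg: foot plate 130 x 70 x 8 mm (x, y, z) with square ends; on it a ridge 90 mm long (x), 34 mm wide (y), top 58 mm above the underside, to be gripped across its width; sloping ribs 30 mm wide run down from its ends. Origin: centre of the underside; z up. Starts flat on the table; either end may face the cleat.
- engine: Silver model engine, loose, 0.25 to 0.49 kg: foot plate 100 x 66 x 12 mm (x, y, z) with square ends; on it a block 76 mm long (x), 42 mm wide (y), top 58 mm above the underside, to be gripped across its width; a dark disc 40 mm wide on top, with a brass button, to 68 mm. Origin: centre of the underside; z up. Starts flat on the table; either end may face the cleat.
- yellow_stand: Fixed stand with a yellow sloped board; footprint 234 x 150 mm, 165 mm high at the back. Origin: centre of the footprint on the table; x points to the high end. The stands may change places. Across the board is clamped a cleat: a pale wooden bar 146 mm wide, 20 mm thick along the slope, 16 mm high, with two black knobs 5 mm higher, 62 mm either side of the middle.
- blue_stand: Fixed stand with a blue sloped board; footprint 234 x 150 mm, 165 mm high at the back. Origin: centre of the footprint on the table; x points to the high end. The stands may change places. Across the board is clamped a cleat: a pale wooden bar 146 mm wide, 20 mm thick along the slope, 16 mm high, with two black knobs 5 mm higher, 62 mm either side of the middle.
- yellow_stand_deck: The yellow board, 270 mm up the slope x 150 mm wide, inclined 30 degrees, slick (friction 0.2). Origin: middle of its low edge, on the upper surface, 30 mm above the table; x runs up the slope, y across, z out of the surface. The cleat's uphill face is 40 to 110 mm up the slope from the low edge, set separately on each stand; its place is not given: feel or look for it.
- blue_stand_deck: The blue board, 270 mm up the slope x 150 mm wide, inclined 30 degrees, slick (friction 0.2). Origin: middle of its low edge, on the upper surface, 30 mm above the table; x runs up the slope, y across, z out of the surface. The cleat's uphill face is 40 to 110 mm up the slope from the low edge, set separately on each stand; its place is not given: feel or look for it.
- paint_bottle: Bystander, loose: white bottle with red cap, 44 mm wide, 90 mm high. Origin: centre of its underside.
- jar: Bystander, loose: amber jar with steel lid, 60 mm wide, 70 mm high. Origin: centre of its underside.
- screwdriver: Bystander, loose: screwdriver 170 mm long lying on the table, along its x. Origin: under its middle.
- sanding_block: Bystander, loose: cork sanding block 90 x 50 x 30 mm. Origin: centre of its underside.
There are look-alikes about, which are no part of the job. Leave any green or pink look-alike of the engine alone.

How it is judged:
At the end, for the whole second after the job is handed in: Mudguard on the yellow board, engine on the blue: each flat (4 degrees, 4 mm), lengthwise up the slope (5.7 degrees, either end down), centre within 20 mm of the middle line, uphill of the cleat and bearing on it (over 0.1 N), at rest (under 20 mm/s) (angle between the z axis of mudguard and the z axis of yellow_stand_deck, either way round below 0.07 rad and angle between the x axis of mudguard and the x axis of yellow_stand_deck, either way round below 0.1 rad and z of mudguard in the frame of yellow_stand_deck between -0.004 and 0.004 m and y of mudguard in the frame of yellow_stand_deck between -0.02 and 0.02 m and x of mudguard in the frame of yellow_stand_deck above 0.07 m and contact force between mudguard and yellow_stand_cleat above 0.1 N and linear speed of each of mudguard, engine below 0.02 m/s and angle between the z axis of engine and the z axis of blue_stand_deck, either way round below 0.07 rad and angle between the x axis of engine and the x axis of blue_stand_deck, either way round below 0.1 rad and z of engine in the frame of blue_stand_deck between -0.004 and 0.004 m and y of engine in the frame of blue_stand_deck between -0.02 and 0.02 m and x of engine in the frame of blue_stand_deck above 0.07 m and contact force between engine and blue_stand_cleat above 0.1 N); the robot touches nothing.
It fails at once if the mudguard is dropped or runs loose (faster than 0.3 m/s while no finger touches it) (linear speed of mudguard above 0.3 m/s and contact force between mudguard and the fingers below 0.05 N).
It fails at once if the engine is dropped or runs loose (faster than 0.3 m/s while no finger touches it) (linear speed of engine above 0.3 m/s and contact force between engine and the fingers below 0.05 N).
It fails at once if the paint bottle, jar, screwdriver or sanding block is moved by more than 30 mm (distance of any of paint_bottle, jar, screwdriver, sanding_block from where it was at the start of the episode above 0.03 m).
It also fails if it takes over 70 s, if anything falls off the work surface, if the arm or the gripper's body presses on something with over 40 N, if the wrist force passes 120 N, or if a joint passes its speed limit or range.

ROBOT

A 6-joint arm with a two-finger parallel gripper is mounted at the origin on the work surface. World frame = base frame: x ahead of the robot, y to its left, z up, the work surface at z = 0. Lengths are in m, angles in rad, forces in N, time in s.
With the tool pointing down it reaches from about 0.35 to 0.775 m from the base axis. Payload 7.3 kg.
Tool frame: the origin (TCP) lies midway between the tips of the shut fingers; the grasp point (between the pads) lies 19 mm behind it; z points along the fingers, y is the direction in which the jaws open and shut (so a half turn about z gives the same grasp; the last joint's range is limited). The gripper opens to 92 mm and grips with 3 to 60 N. Pads are 19 mm wide; open, the fingers measure 130 mm over their backs; the gripper's body (75 mm by 190 mm) begins 47 mm behind the grasp point.
Start: joints at [1.097, 0.342, 1.524, -0, 1.275, -0.146], TCP at [0.169, 0.497, 0.227] pointing down, gripper open.
Joint ranges: [-2.53, 2.53], [-0.77, 2.02], [0.04, 2.7], [-1, 4.14], [0.28, 2.66], [-3.11, 3.11]. Speed limits (rad/s): [2.57, 2.57, 3.14, 3.14, 3.14, 3.14].

INTERFACE

Orientations are given as [roll, pitch, yaw] about the fixed x, y, z axes, in that order (R = Rz(yaw) Ry(pitch) Rx(roll)).
In Python, from cell import robot gives the robot as it stands.
- The arm moves only by the tool step_arm, never from a script. Its argument "moves" is a list that holds one entry, the list of rows, each a list of 4 numbers: the shift along the tool's x, y, z in m, then the turn about the tool's z in rad. In form: [[[dx, dy, dz, roll], ...]]. A call has 1 to 8 rows; each row shifts and turns the commanded pose from where the row before left it, along the tool's axes as they then stand; what a row does not reach is not made up. A row lasts 1/12 s, in which the tool goes at most 41.7 mm and 7.16 degrees, less where a joint would pass 70% of its speed; a pose out of reach is approached as far as the arm can. A call with a gripper value outside its range is refused whole. "hand" is the opening, from 0 (shut) to 1 (fully open), set as the call begins (left out, the last holds). The fingers move at their own pace and stop on an object; "force" is the grip in N (left out, the last holds). Time passes only in rows, so rows that do not move let the fingers close. It gives the time, the measured TCP pose, the force and the opening at its end, in the units of the state.
- robot.observe(): the state, without advancing time (a new reading comes with each control period).
- robot.read_camera(name): name is "side" or "top" or "wrist"; returns a dict with "frame" (420x560x3 uint8, red, green, blue), "fovy" (degrees; the focal length in pixels is half the picture's height over the tangent of half this angle, whatever the lens; pixels are square), "cx", "cy" (the principal point, pixels), "R" (3x3) and "t" (3): a world point X has camera coordinates R X + t. Camera axes: x right, y down, z forward; pixel columns grow to the right and rows downward; lengths in m; the calibration is good to about 2 mm. A picture is of the moment at which its call begins. There is no depth.
- robot.hand_in(): hands the job in, once; it reports no verdict.
The state is a dict: "time": time; "qpos": joint angles; "qvel": joint speeds; "joint_efforts": joint torques, N m; "tool_pos": TCP position; "tool_rot": TCP orientation; "contact_force": force on the tool from outside, world axes, zero at the start; "torque": the same for the moment, N m; "opening": finger opening in m.
Only numpy, scipy, OpenCV 4.12 (cv2) and the standard library are available. Lean on these libraries where they do the work, as an engineer would, in place of code of your own. Each camera call takes 0.05 s, during which the arm holds its last target.

## Working session

There is one attempt and no reset: what is moved stays moved. The work goes in short steps, Python scripts to look and compute and a tool call to move; the robot and the scene stay as the last step left them, time stands still between calls to the robot, and variables do not carry over. Pictures are saved under pics/ and viewed, and the job is handed in when it is done.

Besides the shell and the picture viewer there is one more tool, called after "Request:" as name(argument=value, ...), one argument or row to a line, values as JSON. step_arm: Moves the arm, as the interface text tells. Its arguments: {"type":"object","properties":{"moves":{"type":"array","items":{"type":"array","items":{"type":"array","items":{"type":"number"}}}},"hand":{"type":"number"},"force":{"type":"number"}},"required":["moves"]}

```bash
ls; mkdir -p pics; python3 - <<'E'
from cell import robot
import cv2
s=robot.observe()
for k,v in s.items(): print(k,v)
for n in ["side","top","wrist"]:
    c=robot.read_camera(n)
    cv2.imwrite(f"pics/{n}0.png",c["frame"][:,:,::-1])
    print(n,c["fovy"],c["cx"],c["cy"],c["R"],c["t"])
E
```

```text
pics
time 0.0
qpos [ 1.09697720e+00  3.42715565e-01  1.52503661e+00  2.07855302e-06
  1.27538094e+00 -1.45984409e-01]
qvel [-0.00128278  0.00049782 -0.00021854  0.00013773 -0.00027869  0.00133624]
joint_efforts [ 1.80094712e-04 -4.31237340e+01 -2.44222873e+01  7.15648220e-02
  5.59092604e-02 -1.45700860e-04]
tool_pos [0.16882773 0.49667969 0.22604184]
tool_rot [-3.14006886e+00 -2.26052602e-04  2.81375716e+00]
contact_force [ 0.44407679 -0.30987464 -0.21881129]
torque [ 0.00129414  0.01658236 -0.09042253]
opening 0.09158437520642274
side 48.086554108542295 267.2043544863909 210.95093972517753 [[ 0.97428346 -0.22457201  0.01841589]
 [-0.10758865 -0.53545632 -0.83768205]
 [ 0.19798084  0.81415843 -0.54584764]] [-0.53643776  0.04365635  1.27758198]
top 51.40605160024777 278.0558436932581 205.2154947713292 [[-1.21491703e-01 -9.92592127e-01  7.97090529e-04]
 [-9.70274226e-01  1.18590618e-01 -2.10960166e-01]
 [ 2.09302872e-01 -2.64033062e-02 -9.77494334e-01]] [-0.0446729   0.55631545  1.0992734 ]
wrist 64.76506325703483 285.0112095238874 212.35053285764903 [[ 0.32176862  0.94681537 -0.00237077]
 [ 0.91446013 -0.31012195  0.25997509]
 [ 0.24541319 -0.0858198  -0.96561241]] [-0.52313968 -0.0321907   0.38925877]
```

View pics/side0.png

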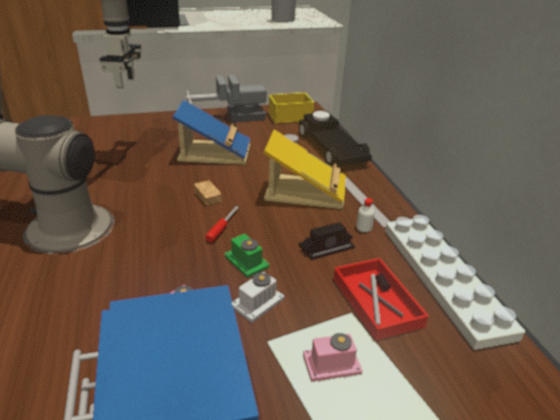

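View pics/top0.png

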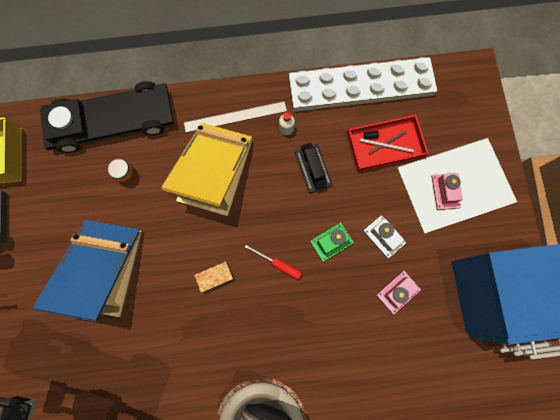

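View pics/wrist0.png

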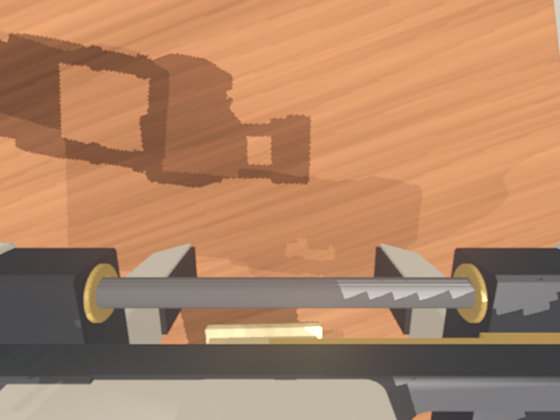

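The side view shows the stands at (212,130) and (305,165), mudguard (327,240) and silver engine (258,293). In the top view the engine-shaped candidates are green (332,241), pink (448,190), pink (398,292) and silver/white (385,236). Only (385,236) fits "silver". The mudguard is black, at (313,167). Both boards drop away from the robot.

```bash
cat > h.py <<'E'
import numpy as np, cv2
def ray(c,u,v):
    R=np.array(c["R"]);t=np.array(c["t"]);f=c["frame"].shape[0]/2/np.tan(np.radians(c["fovy"])/2)
    o=-R.T@t; d=R.T@np.array([(u-c["cx"])/f,(v-c["cy"])/f,1.0]); return o,d/np.linalg.norm(d)
def onz(c,u,v,z):
    o,d=ray(c,u,v); return o+d*(z-o[2])/d[2]
def proj(c,X):
    R=np.array(c["R"]);t=np.array(c["t"]);f=c["frame"].shape[0]/2/np.tan(np.radians(c["fovy"])/2)
    p=R@np.array(X)+t; return np.array([c["cx"]+f*p[0]/p[2],c["cy"]+f*p[1]/p[2]])
def tri(c1,p1,c2,p2):
    o1,d1=ray(c1,*p1);o2,d2=ray(c2,*p2)
    A=np.stack([d1,-d2],1);s=np.linalg.lstsq(A,o2-o1,rcond=None)[0]
    a=o1+s[0]*d1;b=o2+s[1]*d2
    return (a+b)/2,np.linalg.norm(a-b)
def crop(c,x0,y0,x1,y1,k,name):
    cv2.imwrite(name,cv2.resize(c["frame"][y0:y1,x0:x1,::-1],None,fx=k,fy=k,interpolation=cv2.INTER_CUBIC))
E
python3 - <<'E'
from cell import robot; from h import *
import pickle
c=robot.read_camera("top"); s=robot.read_camera("side")
pickle.dump((c,s),open("cams.pkl","wb"))
crop(c,290,130,430,270,4,"pics/parts.png")
crop(c,30,110,260,330,3,"pics/stands.png")
crop(s,165,90,365,215,4,"pics/stands_side.png")
crop(s,220,210,370,330,4,"pics/parts_side.png")
E
```

```text
(no output)
```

View pics/parts.png

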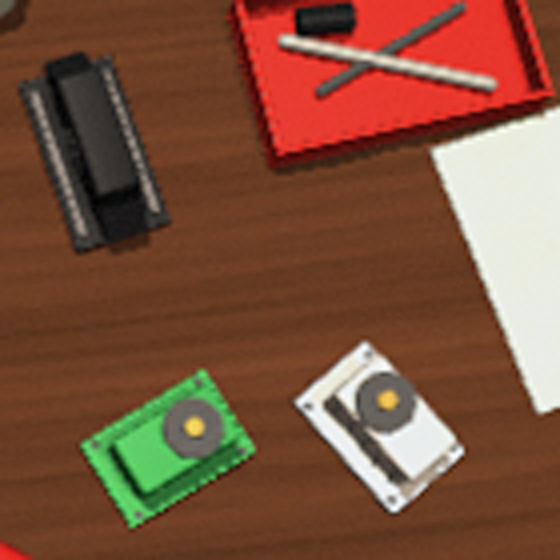

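View pics/stands.png

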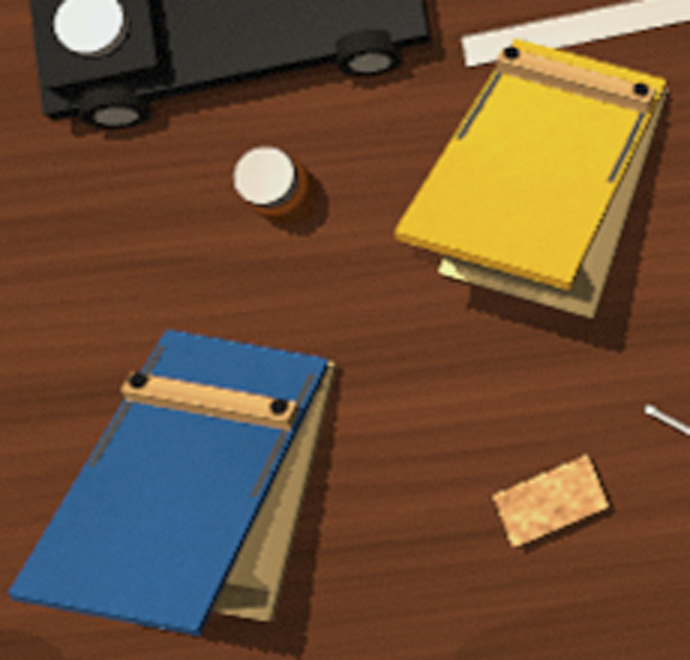

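View pics/stands_side.png

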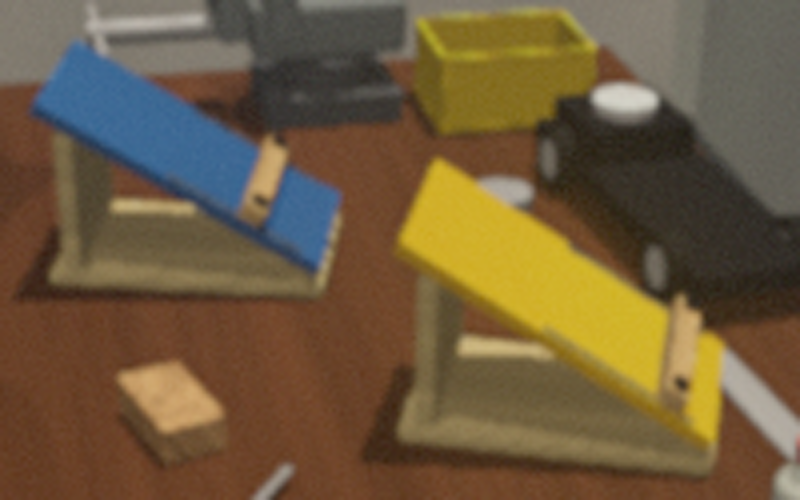

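View pics/parts_side.png

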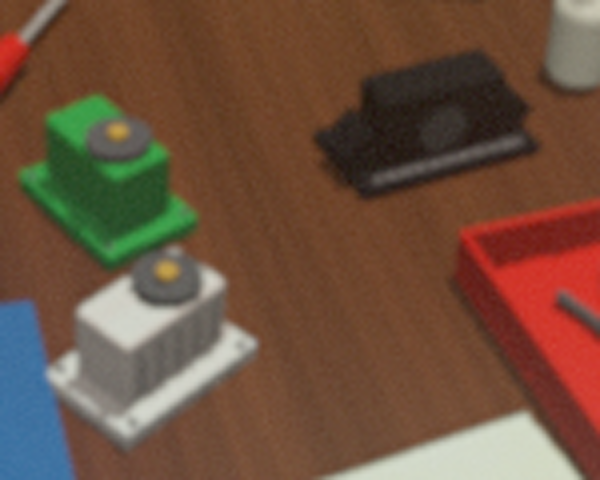

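The crops confirm silver as the engine. Crop pixels: plate corners (368,343), (295,404), (397,511), (464,451). The mudguard plate is around (22,88)–(168,222). The cleats are visible on both boards.

```bash
python3 - <<'E'
from h import *
import pickle
c,s=pickle.load(open("cams.pkl","rb"))
np.set_printoptions(precision=4,suppress=True)
def P(u,v,x0,y0,k): return (x0+(u+.5)/k-.5,y0+(v+.5)/k-.5)
def part(n,pts,z):
    X=np.array([onz(c,*P(u,v,290,130,4),z) for u,v in pts]);
    print(n,X.mean(0)); 
    e=np.roll(X,-1,0)-X
    print(" sides",np.linalg.norm(e,axis=1),"yaw",np.degrees(np.arctan2(e[:,1],e[:,0])))
part("mud",[(22,88),(80,250),(168,222),(107,58)],.008)
part("eng",[(368,343),(295,404),(397,511),(464,451)],.012)
print("ridge top", [onz(c,*P(u,v,290,130,4),.058) for u,v in[(62,82),(100,200),(136,188),(97,68)]])
print("block top", [onz(c,*P(u,v,290,130,4),.058) for u,v in[(387,399)]])
for n,hi,lo,cl in [("yellow",[(397,235),(573,285)],[(513,40),(665,78)],[(500,67),(652,107)]),("blue",[(10,594),(198,632)],[(167,330),(335,358)],[(122,391),(292,427)])]:
    H=np.array([onz(c,*P(*p,30,110,3),.165) for p in hi]);L=np.array([onz(c,*P(*p,30,110,3),.03) for p in lo])
    print(n,"hi",H,"lo",L,"widths",np.linalg.norm(H[1]-H[0]),np.linalg.norm(L[1]-L[0]))
    d=H.mean(0)-L.mean(0);print(" len",np.linalg.norm(d),"yaw",np.degrees(np.arctan2(d[1],d[0])),"cross yaw",[np.degrees(np.arctan2(*(A[0]-A[1])[[1,0]]))-90 for A in(H,L)])
    ex=d/np.linalg.norm(d); ey=np.cross([0,0,1],ex);ey/=np.linalg.norm(ey);ez=np.cross(ex,ey);o=L.mean(0)
    for p in cl:  # uphill top edge of cleat, 16mm above
        a,r=ray(c,*P(*p,30,110,3)); t=((o-a)@ez+0.016)/(r@ez);q=a+t*r-o;print("  cleat uphill top edge x,y,z",q@ex,q@ey,q@ez)
    print(" centre",(H.mean(0)+L.mean(0))/2)
E
```

```text
mud [ 0.6525 -0.2248  0.008 ]
 sides [0.1253 0.0652 0.1279 0.0651] yaw [-168.5874  -78.9131   11.4974  103.3279]
eng [ 0.4355 -0.3915  0.012 ]
 sides [0.0671 0.0982 0.0627 0.0967] yaw [ 122.2302 -144.9114  -56.5402   32.491 ]
ridge top [array([ 0.691 , -0.2041,  0.058 ]), array([ 0.6051, -0.2182,  0.058 ]), array([ 0.6105, -0.2435,  0.058 ]), array([ 0.6981, -0.2292,  0.058 ])]
block top [array([ 0.4481, -0.3866,  0.058 ])]
yellow hi [[0.6008 0.1655 0.165 ]
 [0.5423 0.028  0.165 ]] lo [[ 0.8168  0.0764  0.03  ]
 [ 0.7615 -0.0622  0.03  ]] widths 0.14942970108892792 0.14929185583355556
 len 0.27131166329013257 yaw 157.61103694292322 cross yaw [np.float64(-23.057403854822496), np.float64(-21.74913292049699)]
  cleat uphill top edge x,y,z 0.06052412266012962 -0.06520856641393072 0.015999999999999952
  cleat uphill top edge x,y,z 0.06059287684455071 0.07832138046366101 0.015999999999999934
 centre [0.6803 0.0519 0.0975]
blue hi [[0.3539 0.4774 0.165 ]
 [0.3083 0.3359 0.165 ]] lo [[0.5766 0.4095 0.03  ]
 [0.5327 0.2606 0.03  ]] widths 0.14866669738397295 0.15519449122547155
 len 0.27075424446236684 yaw 162.24801606688996 cross yaw [np.float64(-17.869964035136192), np.float64(-16.435658632988904)]
  cleat uphill top edge x,y,z 0.08419180101266356 -0.07400444691882743 0.01599999999999998
  cleat uphill top edge x,y,z 0.08728701192411635 0.07630075185510515 0.016000000000000108
 centre [0.4429 0.3708 0.0975]
```

```bash
python3 - <<'E'
from h import *
import pickle
c,s=pickle.load(open("cams.pkl","rb"))
crop(c,440,230,560,370,4,"pics/rk.png")
for z in (0,.1,.2): print(z,[onz(c,*p,z).round(3) for p in [(453,262),(470,342),(519,246)]])
print(tri(c,(453,262),s,(236,289)),tri(c,(470,342),s,(110,297)),tri(c,(470,342),s,(98,420)))
# checks side: mud & engine centres, projected
for n,X in [("mudtop",(.652,-.2245,.058)),("engbutton",(.448,-.387,.068))]: print(n,proj(s,X),proj(c,X))
E
```

```text
0 [array([ 0.345, -0.567,  0.   ]), array([ 0.135, -0.568,  0.   ]), array([ 0.366, -0.755,  0.   ])]
0.1 [array([ 0.342, -0.526,  0.1  ]), array([ 0.149, -0.527,  0.1  ]), array([ 0.361, -0.699,  0.1  ])]
0.2 [array([ 0.338, -0.485,  0.2  ]), array([ 0.163, -0.486,  0.2  ]), array([ 0.356, -0.642,  0.2  ])]
(array([ 0.35629406, -0.50436342,  0.15756399]), np.float64(0.03355147286071633)) (array([ 0.15743546, -0.49733737,  0.1733316 ]), np.float64(0.003962242982351241)) (array([ 0.11783425, -0.58396221, -0.03552467]), np.float64(0.023626634555044337))
mudtop [326.53713666 228.77014399] [314.505301  162.8143451]
engbutton [261.72842757 278.5885613 ] [387.46915227 228.77743294]
```

View pics/rk.png

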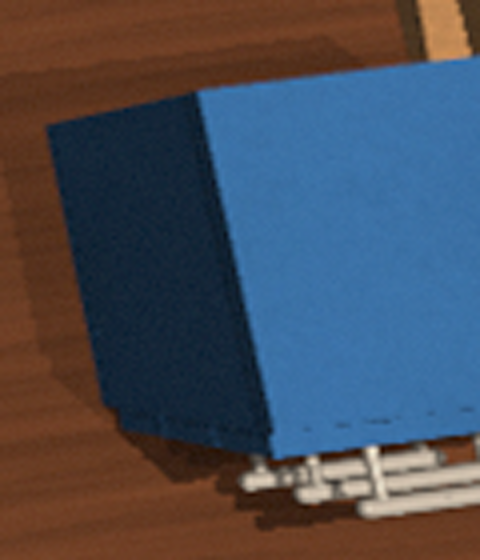

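```bash
cat > plan.py <<'E'
import sys,json,numpy as np
from cell import robot
from h import *
def plan(t,yawdeg,step=.04,turn=.12,rows=None):
    s=robot.observe(); p=np.array(s["tool_pos"]); y=s["tool_rot"][2]
    t=np.array(t,float); dyaw=(np.radians(yawdeg)-y+np.pi)%(2*np.pi)-np.pi
    n=max(int(np.ceil(np.linalg.norm(t-p)/step)),int(np.ceil(abs(dyaw)/turn)),1)
    out=[]
    for i in range(n):
        r=n-i; d=(t-p)/r; a=round(-dyaw/r,2)
        ex=np.array([np.cos(y),np.sin(y),0]);ey=np.array([np.sin(y),-np.cos(y),0])
        row=[round(d@ex,3),round(d@ey,3),round(-d[2],3),a]; out.append(row)
        p=p+row[0]*ex+row[1]*ey+np.array([0,0,-row[2]]); y-=a; dyaw+=a
    print("t",round(s["time"],2),"at",np.round(s["tool_pos"],4),"yaw",round(np.degrees(s["tool_rot"][2]),1),"F",np.round(s["contact_force"],1),"open",round(s["opening"],4))
    print(n);
    for i in range(0,n,8): print(json.dumps(out[i:i+8]))
if __name__=="__main__":
    a=list(map(float,sys.argv[1:])); plan(a[:3],a[3],*(a[4:5]))
E
python3 plan.py .652 -.2245 .18 191
```

```text
t 0.25 at [0.1689 0.4969 0.2264] yaw 161.2 F [0.7 0.1 0.8] open 0.0916
22
[[-0.031, -0.024, 0.002, -0.02], [-0.031, -0.025, 0.002, -0.02], [-0.03, -0.025, 0.002, -0.02], [-0.03, -0.026, 0.002, -0.02], [-0.029, -0.026, 0.002, -0.02], [-0.029, -0.027, 0.002, -0.02], [-0.028, -0.028, 0.002, -0.02], [-0.028, -0.028, 0.002, -0.03]]
[[-0.027, -0.029, 0.002, -0.02], [-0.026, -0.029, 0.002, -0.03], [-0.025, -0.03, 0.002, -0.02], [-0.025, -0.031, 0.002, -0.03], [-0.024, -0.031, 0.002, -0.02], [-0.023, -0.032, 0.002, -0.03], [-0.022, -0.033, 0.002, -0.02], [-0.022, -0.033, 0.002, -0.03]]
[[-0.021, -0.034, 0.002, -0.02], [-0.02, -0.034, 0.002, -0.03], [-0.019, -0.035, 0.003, -0.02], [-0.018, -0.035, 0.002, -0.03], [-0.017, -0.035, 0.003, -0.02], [-0.016, -0.036, 0.002, -0.03]]
```

Request:
step_arm(
  moves=[
    [[-0.031, -0.024, 0, -0.02], [-0.031, -0.025, 0, -0.02], [-0.03, -0.025, 0, -0.02], [-0.03, -0.026, 0, -0.02], [-0.029, -0.026, 0, -0.02], [-0.029, -0.027, 0, -0.02], [-0.028, -0.028, 0, -0.02], [-0.028, -0.028, 0, -0.03]],
  ],
  hand=1,
  force=20,
)

```text
time: 0.92
tool_pos: [0.3446, 0.2328, 0.2269]
tool_rot: [3.141, 0.0, 2.985]
contact_force: [0.2, 0.4, 0.2]
opening: 0.0917
```

Request:
step_arm(
  moves=[
    [[-0.027, -0.029, 0.002, -0.02], [-0.026, -0.029, 0.002, -0.03], [-0.025, -0.03, 0.002, -0.02], [-0.025, -0.031, 0.002, -0.03], [-0.024, -0.031, 0.002, -0.02], [-0.023, -0.032, 0.002, -0.03], [-0.022, -0.033, 0.002, -0.02], [-0.022, -0.033, 0.002, -0.03]],
  ],
)

```text
time: 1.58
tool_pos: [0.5205, -0.0292, 0.2106]
tool_rot: [3.141, 0.0, -3.099]
contact_force: [0.7, 1.7, 0.3]
opening: 0.0917
```

Request:
step_arm(
  moves=[
    [[-0.021, -0.034, 0.002, -0.02], [-0.02, -0.034, 0.002, -0.03], [-0.019, -0.035, 0.003, -0.02], [-0.018, -0.035, 0.002, -0.03], [-0.017, -0.035, 0.003, -0.02], [-0.016, -0.036, 0.002, -0.03], [0, 0, 0.01, 0]],
  ],
)

```text
time: 2.17
tool_pos: [0.6545, -0.231, 0.1861]
tool_rot: [-3.137, 0.003, -2.953]
contact_force: [-1.1, -0.0, -0.4]
opening: 0.0915
```

```bash
python3 plan.py .652 -.2245 .12 191; python3 - <<'E'
from cell import robot; from h import *
c=robot.read_camera("wrist"); cv2.imwrite("pics/w1.png",c["frame"][:,:,::-1])
print(proj(c,(.652,-.2245,.058)))
E
```

```text
t 2.17 at [ 0.6545 -0.231   0.1861] yaw -169.2 F [-1.1 -0.  -0.4] open 0.0915
2
[[0.001, 0.003, 0.033, -0.0], [0.0, 0.004, 0.033, -0.0]]
[294.29443187 203.93541579]
```

View pics/w1.png

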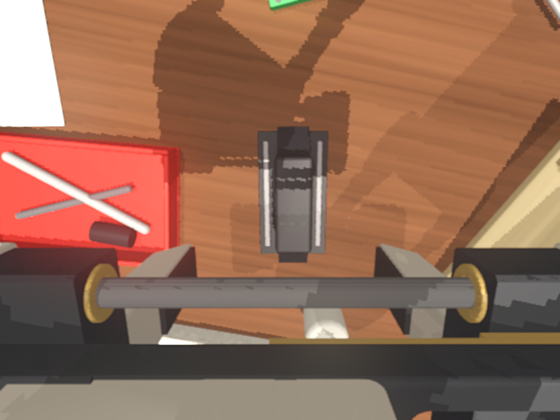

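```bash
python3 - <<'E'
from h import *
import pickle
c,s=pickle.load(open("cams.pkl","rb"))
b=onz(c,287,116,.09);print(b, onz(c,287,134,0))
d=b[:2]-np.array([.652,-.2245]);y=np.radians(191);print(d@[np.cos(y),np.sin(y)],d@[np.sin(y),-np.cos(y)])
print(tri(c,(287,116),s,(368,201)))
E
```

```text
[ 0.78217451 -0.16502906  0.09      ] [ 0.76584084 -0.1648484   0.        ]
-0.13913042741644316 0.03353982202828942
(array([ 0.78429122, -0.16545232,  0.08819531]), np.float64(0.00249769911027029))
```

Request:
step_arm(
  moves=[
    [[0.001, 0.003, 0.03, 0], [0, 0.004, 0.03, 0], [0, 0, 0.03, 0], [0, 0, 0.025, 0], [0, 0, 0.02, 0], [0, 0, 0.01, 0], [0, 0, 0.007, 0], [0, 0, 0.003, 0]],
  ],
)

```text
time: 2.88
tool_pos: [0.6492, -0.2168, 0.0314]
tool_rot: [3.141, -0.0, -2.949]
contact_force: [0.1, -1.4, 0.4]
opening: 0.0918
```

```bash
python3 plan.py .652 -.2245 .027 190.8
```

```text
t 2.88 at [ 0.6492 -0.2168  0.0314] yaw -169.0 F [ 0.1 -1.4  0.4] open 0.0918
1
[[-0.001, -0.008, 0.004, 0.0]]
```

Request:
step_arm(
  moves=[
    [[-0.001, -0.007, 0.004, 0], [0, 0, 0, 0]],
  ],
)

```text
time: 3.05
tool_pos: [0.6525, -0.2253, 0.0284]
tool_rot: [-3.14, 0.001, -2.95]
contact_force: [-0.8, 0.4, 0.0]
opening: 0.0915
```

Request:
step_arm(
  moves=[
    [[0, 0, 0, 0], [0, 0, 0, 0], [0, 0, 0, 0], [0, 0, 0, 0], [0, 0, 0, 0], [0, 0, 0, 0]],
  ],
  hand=0,
  force=20,
)

```text
time: 3.55
tool_pos: [0.6518, -0.224, 0.0279]
tool_rot: [-3.142, 0.0, -2.949]
contact_force: [-0.8, 0.1, -0.4]
opening: 0.0564
```

Request:
step_arm(
  moves=[
    [[0, 0, 0, 0], [0, 0, 0, 0], [0, 0, 0, 0], [0, 0, 0, 0], [0, 0, 0, 0], [0, 0, 0, 0]],
  ],
)

```text
time: 4.05
tool_pos: [0.6517, -0.2241, 0.0277]
tool_rot: [3.142, 0.0, -2.949]
contact_force: [0.6, -0.8, 0.0]
opening: 0.0339
```

```bash
python3 plan.py .652 -.2245 .24 190.8 .03
```

```text
t 4.05 at [ 0.6517 -0.2241  0.0277] yaw -169.0 F [ 0.6 -0.8  0. ] open 0.0339
8
[[-0.0, -0.0, -0.027, 0.0], [-0.0, -0.0, -0.026, 0.0], [-0.0, -0.0, -0.027, 0.0], [-0.0, -0.0, -0.026, 0.0], [-0.0, -0.0, -0.027, 0.0], [-0.0, -0.0, -0.026, 0.0], [-0.0, -0.0, -0.027, 0.0], [-0.0, -0.0, -0.026, 0.0]]
```

Request:
step_arm(
  moves=[
    [[0, 0, -0.01, 0], [0, 0, -0.02, 0], [0, 0, -0.03, 0], [0, 0, -0.035, 0], [0, 0, -0.035, 0], [0, 0, -0.035, 0], [0, 0, -0.03, 0], [0, 0, -0.015, 0]],
  ],
)

```text
time: 4.72
tool_pos: [0.6526, -0.2244, 0.2435]
tool_rot: [-3.138, 0.006, -2.949]
contact_force: [0.3, -1.3, -1.0]
opening: 0.0337
```

```bash
python3 plan.py .676 .0536 .22 157.6 .033
```

```text
t 4.72 at [ 0.6526 -0.2244  0.2435] yaw -169.0 F [ 0.3 -1.3 -1. ] open 0.0337
9
[[-0.008, 0.03, 0.003, 0.06], [-0.007, 0.03, 0.003, 0.07], [-0.005, 0.031, 0.003, 0.06], [-0.003, 0.031, 0.002, 0.07], [-0.0, 0.031, 0.003, 0.06], [0.001, 0.031, 0.002, 0.07], [0.004, 0.031, 0.003, 0.06], [0.005, 0.03, 0.002, 0.07]]
[[0.008, 0.03, 0.003, 0.06]]
```

Request:
step_arm(
  moves=[
    [[-0.005, 0.018, 0, 0.06], [-0.008, 0.03, 0.003, 0.07], [-0.006, 0.033, 0.003, 0.06], [-0.003, 0.034, 0.002, 0.07], [0, 0.034, 0.003, 0.06], [0.001, 0.034, 0.002, 0.07], [0.004, 0.034, 0.003, 0.06], [0.005, 0.03, 0.002, 0.07]],
  ],
)

```text
time: 5.38
tool_pos: [0.6748, 0.0271, 0.22]
tool_rot: [3.141, -0.001, 2.811]
contact_force: [0.5, 0.5, -2.7]
opening: 0.0338
```

Request:
step_arm(
  moves=[
    [[0.007, 0.02, 0.003, 0.06], [0, 0.008, 0, 0], [0, 0, 0, 0]],
  ],
)

```text
time: 5.63
tool_pos: [0.678, 0.0556, 0.2168]
tool_rot: [3.141, -0.0, 2.758]
contact_force: [0.3, 0.2, -2.0]
opening: 0.0341
```

```bash
python3 plan.py .676 .0536 .175 157.6 .033;python3 - <<'E'
from cell import robot; from h import *
c=robot.read_camera("side"); crop(c,200,70,400,220,4,"pics/s2.png")
c=robot.read_camera("top"); crop(c,140,90,320,230,4,"pics/t2.png")
E
```

```text
t 5.63 at [0.678  0.0556 0.2168] yaw 158.0 F [ 0.3  0.2 -2. ] open 0.0341
2
[[0.001, -0.001, 0.021, 0.0], [0.0, -0.002, 0.021, 0.01]]
```

View pics/s2.png

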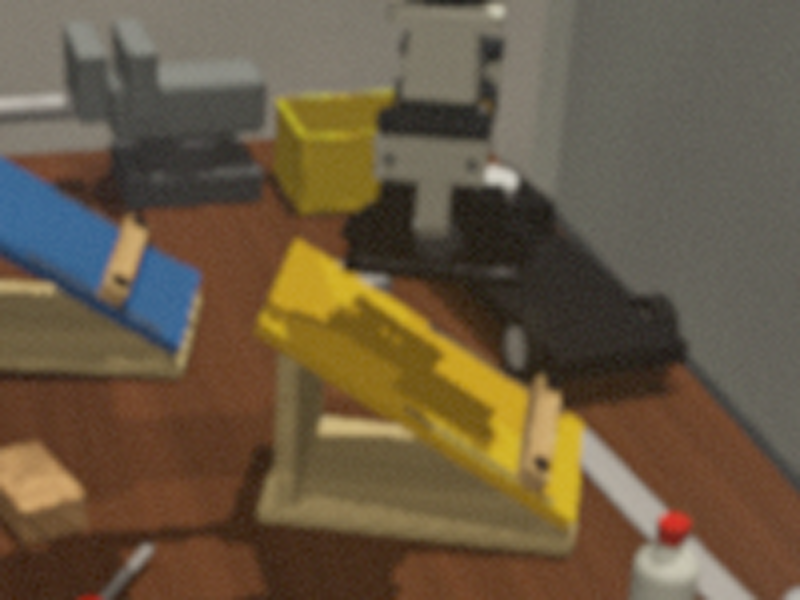

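The mudguard is held level above the yellow board (crop (430,260)).

Request:
step_arm(
  moves=[
    [[0.001, -0.001, 0.02, 0], [0, -0.001, 0.014, 0.01], [0, -0.001, 0.006, 0], [0, 0, 0, 0]],
  ],
  force=12,
)

```text
time: 6.07
tool_pos: [0.6752, 0.0491, 0.1751]
tool_rot: [-3.14, -0.003, 2.742]
contact_force: [-0.3, -0.4, -2.2]
opening: 0.0341
```

Request:
step_arm(
  moves=[
    [[0, 0, 0.004, 0], [0, 0, 0.003, 0], [0, 0, 0.002, 0], [0, 0, 0.002, 0]],
  ],
)

```text
time: 6.4
tool_pos: [0.6763, 0.0509, 0.1661]
tool_rot: [3.141, 0.001, 2.744]
contact_force: [-0.1, -0.3, -1.7]
opening: 0.0338
```

Request:
step_arm(
  moves=[
    [[0, 0.001, 0.002, 0], [0, 0.001, 0.002, 0], [0, 0, 0.002, 0], [0, 0, 0.002, 0]],
  ],
)

```text
time: 6.73
tool_pos: [0.6787, 0.0523, 0.1593]
tool_rot: [3.14, 0.006, 2.744]
contact_force: [4.9, -2.8, 4.2]
opening: 0.0342
```

Request:
step_arm(
  moves=[
    [[-0.002, 0, 0.004, 0], [-0.002, 0, 0.004, 0], [-0.002, 0, 0.004, 0], [0, 0, 0, 0]],
  ],
)

```text
time: 7.07
tool_pos: [0.6821, 0.0505, 0.1443]
tool_rot: [-3.141, -0.002, 2.743]
contact_force: [2.2, -0.4, 0.2]
opening: 0.0339
```

```bash
python3 plan.py .695 .046 .124 157.6 .005;python3 - <<'E'
from cell import robot; from h import *
c=robot.read_camera("side"); crop(c,220,90,380,210,4,"pics/s3.png")
E
```

```text
t 7.07 at [0.6821 0.0505 0.1443] yaw 157.2 F [ 2.2 -0.4  0.2] open 0.0339
5
[[-0.003, 0.0, 0.004, -0.0], [-0.003, 0.0, 0.004, -0.0], [-0.003, 0.0, 0.004, -0.0], [-0.002, 0.0, 0.004, -0.0], [-0.003, 0.001, 0.004, -0.01]]
```

View pics/s3.png

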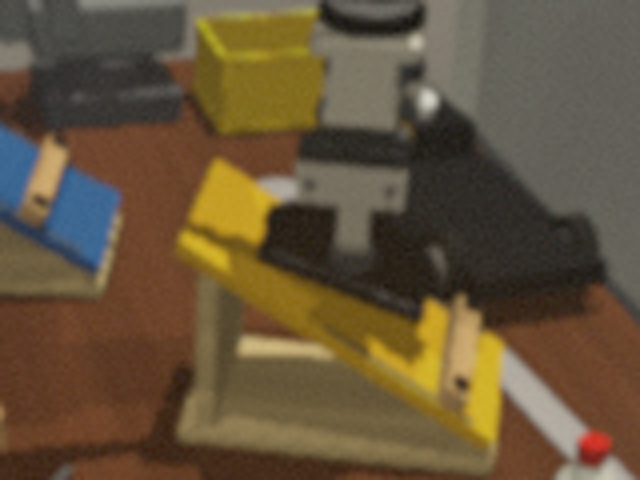

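The mudguard is pivoting in the grip as intended: in the crop its plate runs from (265,260) to (420,310), partly tilted. Next I continue the press.

Request:
step_arm(
  moves=[
    [[-0.003, 0, 0.004, 0], [-0.002, 0, 0.004, 0], [-0.003, 0, 0.004, 0], [0, 0, 0, 0]],
  ],
)

```text
time: 7.45
tool_pos: [0.6895, 0.0474, 0.1321]
tool_rot: [-3.141, -0.002, 2.744]
contact_force: [0.9, 0.5, -0.9]
opening: 0.034
```

Request:
step_arm(
  moves=[
    [[-0.002, 0, 0.003, 0], [-0.002, 0, 0.003, 0], [-0.001, 0, 0.002, 0], [0, 0, 0, 0]],
  ],
)

```text
time: 7.78
tool_pos: [0.6944, 0.0453, 0.1251]
tool_rot: [-3.141, -0.0, 2.744]
contact_force: [0.4, -0.2, -1.4]
opening: 0.0339
```

```bash
python3 plan.py .695 .046 .124 157.6 .005;python3 - <<'E'
from cell import robot; from h import *
c=robot.read_camera("side"); crop(c,220,90,380,210,4,"pics/s4.png")
E
```

```text
t 7.78 at [0.6944 0.0453 0.1251] yaw 157.2 F [ 0.4 -0.2 -1.4] open 0.0339
1
[[-0.0, 0.001, 0.001, -0.01]]
```

View pics/s4.png

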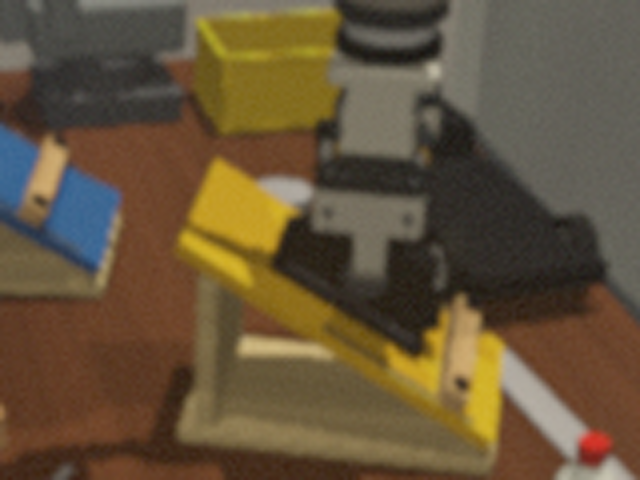

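Nearly flat, with a thin gap left below. I press down gently until the force rises.

Request:
step_arm(
  moves=[
    [[0, 0, 0.002, 0], [0, 0, 0.002, 0], [0, 0, 0, 0]],
  ],
)

```text
time: 8.08
tool_pos: [0.6955, 0.0452, 0.123]
tool_rot: [3.14, 0.004, 2.744]
contact_force: [3.1, -0.9, 2.5]
opening: 0.0339
```

Request:
step_arm(
  moves=[
    [[0, 0, 0.002, 0], [0, 0, 0.001, 0], [0, 0, 0, 0]],
  ],
)

```text
time: 8.33
tool_pos: [0.6969, 0.0449, 0.122]
tool_rot: [3.139, 0.008, 2.743]
contact_force: [4.2, -2.6, 10.7]
opening: 0.0339
```

Request:
step_arm(
  moves=[
    [[-0.002, 0, 0.001, 0], [-0.002, 0, 0.001, 0], [-0.002, 0, 0.001, 0], [-0.002, 0, 0.001, 0], [0, 0, 0, 0]],
  ],
)

```text
time: 8.75
tool_pos: [0.7041, 0.0419, 0.1175]
tool_rot: [3.139, 0.007, 2.743]
contact_force: [3.9, -1.7, 8.6]
opening: 0.034
```

Request:
step_arm(
  moves=[
    [[-0.002, 0, 0.001, 0], [-0.002, 0, 0.001, 0], [-0.002, 0, 0.001, 0], [0, 0, 0, 0]],
  ],
)

```text
time: 9.08
tool_pos: [0.7094, 0.0397, 0.1141]
tool_rot: [3.139, 0.006, 2.743]
contact_force: [3.9, -0.8, 7.1]
opening: 0.034
```

```bash
python3 - <<'E'
from cell import robot; from h import *
c=robot.read_camera("side"); crop(c,220,90,380,210,4,"pics/s5.png")
E
```

```text
(no output)
```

View pics/s5.png

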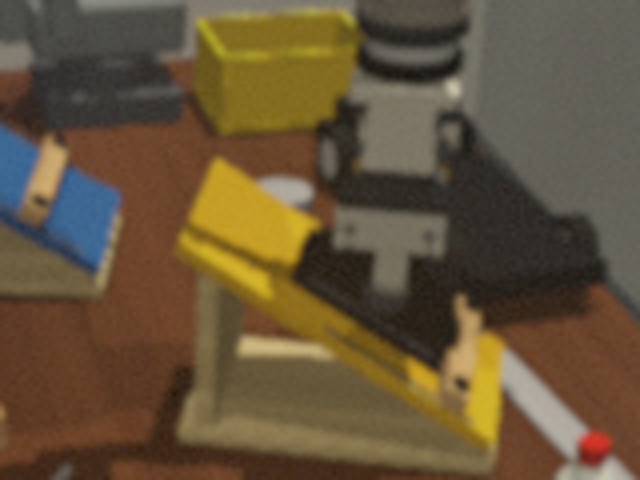

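Request:
step_arm(
  moves=[
    [[-0.002, 0, 0.001, 0], [-0.001, 0, 0.001, 0], [0, 0, 0, 0]],
  ],
)

```text
time: 9.38
tool_pos: [0.711, 0.0394, 0.1128]
tool_rot: [3.139, 0.004, 2.744]
contact_force: [-1.0, 2.3, 11.8]
opening: 0.0341
```

Request:
step_arm(
  moves=[
    [[-0.002, 0, 0.001, 0], [-0.001, 0, 0, 0], [0, 0, 0, 0]],
  ],
)

```text
time: 9.63
tool_pos: [0.7123, 0.039, 0.1114]
tool_rot: [3.14, -0.0, 2.744]
contact_force: [-7.2, 3.9, 12.7]
opening: 0.0339
```

The force has turned uphill by about 8 N, so the part is on the cleat. I ease off a little and open.

Request:
step_arm(
  moves=[
    [[0.001, 0, -0.002, 0], [0, 0, 0, 0]],
  ],
)

```text
time: 9.8
tool_pos: [0.7119, 0.0385, 0.1115]
tool_rot: [3.141, 0.001, 2.744]
contact_force: [1.5, -0.5, 3.3]
opening: 0.0339
```

Request:
step_arm(
  moves=[
    [[0, 0, 0, 0], [0, 0, 0, 0], [0, 0, 0, 0], [0, 0, 0, 0], [0, 0, 0, 0], [0, 0, 0, 0]],
  ],
  hand=0.6,
)

```text
time: 10.3
tool_pos: [0.7117, 0.0381, 0.1104]
tool_rot: [-3.142, -0.0, 2.744]
contact_force: [1.3, 0.2, -0.6]
opening: 0.055
```

```bash
python3 - <<'E'
from cell import robot; from h import *
c=robot.read_camera("side"); crop(c,220,90,380,210,4,"pics/s6.png")
c=robot.read_camera("wrist"); cv2.imwrite("pics/w6.png",c["frame"][:,:,::-1])
E
```

```text
(no output)
```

View pics/s6.png

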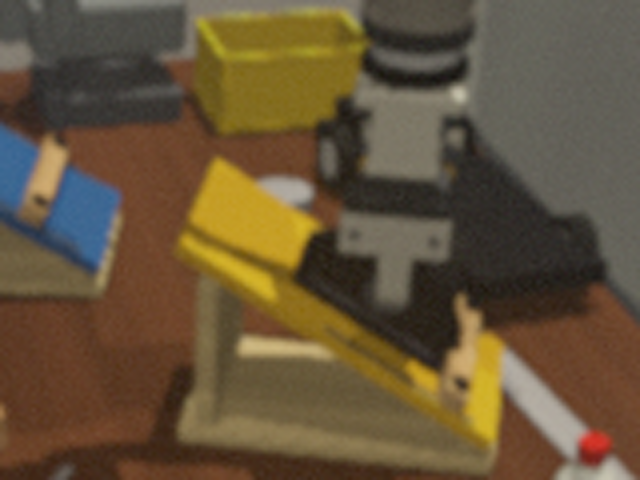

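View pics/w6.png

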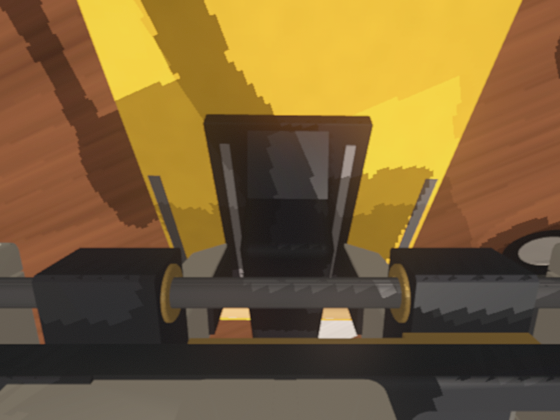

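The mudguard lies at rest on the board: its uphill edge at (205..370,118) is centred and square with the board edges, and the fingers are clear. Now I lift straight up and go to the engine.

Request:
step_arm(
  moves=[
    [[0, 0, -0.005, 0], [0, 0, -0.015, 0], [0, 0, -0.025, 0], [0, 0, -0.035, 0], [0, 0, -0.03, 0], [0, 0, -0.01, 0]],
  ],
  hand=1,
)

```text
time: 10.9
tool_pos: [0.7135, 0.0381, 0.2373]
tool_rot: [3.138, 0.009, 2.744]
contact_force: [0.2, 0.3, 1.6]
opening: 0.0897
```

```bash
python3 - <<'E'
from cell import robot; from h import *
c=robot.read_camera("top"); crop(c,140,90,420,280,2.5,"pics/t7.png")
E
python3 plan.py .4355 -.3915 .2 34 .038
```

```text
t 10.95 at [0.7137 0.0381 0.2373] yaw 157.2 F [ 0.1 -0.9  1.7] open 0.0909
18
[[0.005, -0.028, 0.002, 0.12], [0.002, -0.028, 0.002, 0.12], [-0.002, -0.028, 0.002, 0.12], [-0.005, -0.028, 0.002, 0.12], [-0.009, -0.027, 0.002, 0.12], [-0.012, -0.026, 0.002, 0.12], [-0.015, -0.024, 0.002, 0.12], [-0.017, -0.022, 0.002, 0.12]]
[[-0.02, -0.02, 0.002, 0.12], [-0.022, -0.018, 0.002, 0.12], [-0.024, -0.015, 0.002, 0.12], [-0.026, -0.012, 0.002, 0.12], [-0.027, -0.009, 0.002, 0.12], [-0.028, -0.005, 0.002, 0.12], [-0.029, -0.002, 0.002, 0.12], [-0.029, 0.002, 0.002, 0.12]]
[[-0.028, 0.005, 0.003, 0.12], [-0.027, 0.008, 0.002, 0.11]]
```

View pics/t7.png

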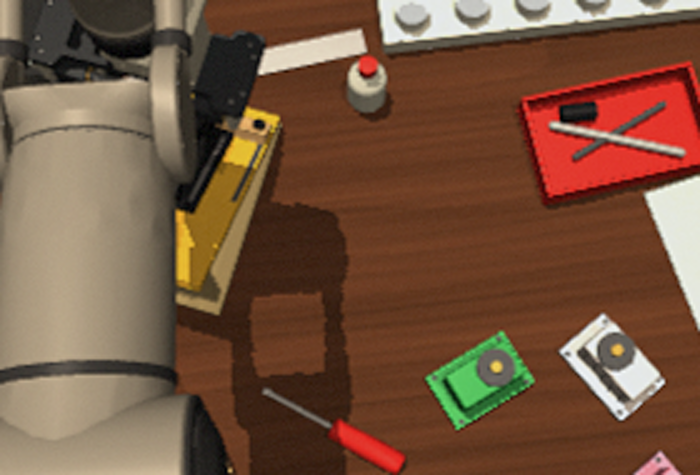

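Request:
step_arm(
  moves=[
    [[0.005, -0.028, 0.002, 0.12], [0.002, -0.028, 0.002, 0.12], [-0.002, -0.028, 0.002, 0.12], [-0.005, -0.028, 0.002, 0.12], [-0.009, -0.027, 0.002, 0.12], [-0.012, -0.026, 0.002, 0.12], [-0.015, -0.024, 0.002, 0.12], [-0.017, -0.022, 0.002, 0.12]],
  ],
)

```text
time: 11.62
tool_pos: [0.5879, -0.153, 0.2132]
tool_rot: [-3.14, -0.001, 1.778]
contact_force: [0.4, -0.2, 0.1]
opening: 0.0917
```

Request:
step_arm(
  moves=[
    [[-0.02, -0.02, 0.002, 0.12], [-0.022, -0.018, 0.002, 0.12], [-0.024, -0.015, 0.002, 0.12], [-0.026, -0.012, 0.002, 0.12], [-0.027, -0.009, 0.002, 0.12], [-0.028, -0.005, 0.002, 0.12], [-0.029, -0.002, 0.002, 0.12], [-0.02, 0.002, 0.002, 0.12]],
  ],
)

```text
time: 12.28
tool_pos: [0.4679, -0.3379, 0.1973]
tool_rot: [-3.139, 0.001, 0.817]
contact_force: [1.1, 0.4, 0.0]
opening: 0.0918
```

```bash
python3 plan.py .4355 -.3915 .2 34 .03
```

```text
t 12.28 at [ 0.4679 -0.3379  0.1973] yaw 46.8 F [1.1 0.4 0. ] open 0.0918
3
[[-0.02, 0.004, -0.001, 0.07], [-0.02, 0.006, -0.001, 0.08], [-0.02, 0.008, -0.001, 0.07]]
```

Request:
step_arm(
  moves=[
    [[-0.018, 0.004, 0, 0.06], [-0.018, 0.006, 0, 0.07], [-0.015, 0.008, 0, 0.06], [0, 0, 0, 0]],
  ],
)

```text
time: 12.62
tool_pos: [0.4436, -0.3872, 0.1972]
tool_rot: [-3.14, 0.001, 0.628]
contact_force: [0.0, -0.4, -0.2]
opening: 0.0916
```

```bash
python3 - <<'E'
from cell import robot; from h import *
c=robot.read_camera("wrist"); cv2.imwrite("pics/w8.png",c["frame"][:,:,::-1])
print(proj(c,(.4355,-.3915,.058)))
E
python3 plan.py .4355 -.3915 .1 34 .03
```

```text
[283.42441035 210.11151109]
t 12.67 at [ 0.4443 -0.3857  0.1973] yaw 36.2 F [ 0.3 -0.3 -1.4] open 0.0918
4
[[-0.003, -0.0, 0.024, 0.01], [-0.003, -0.0, 0.024, 0.01], [-0.002, -0.0, 0.025, 0.01], [-0.003, -0.0, 0.024, 0.01]]
```

View pics/w8.png

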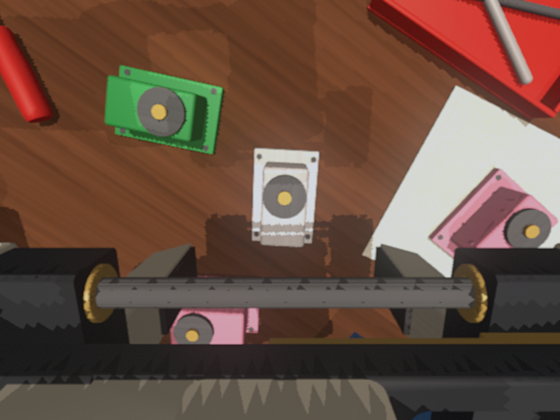

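```bash
python3 - <<'E'
from cell import robot; from h import *
c=robot.read_camera("wrist")
X=np.array([onz(c,*p,.012) for p in [(254,149),(319,152),(314,244),(252,241)]]);print(X.mean(0))
d=X[2]+X[3]-X[0]-X[1];print(np.degrees(np.arctan2(d[1],d[0])),np.linalg.norm(d)/2,np.linalg.norm(X[1]-X[0]))
E
```

```text
[ 0.43762627 -0.39021385  0.012     ]
-145.92897443678865 0.09963908289469667 0.06630200987944528
```

```bash
python3 - <<'E'
from h import *
import pickle
c,s=pickle.load(open("cams.pkl","rb"))
y=np.radians(34)
for p in [(398,272),(420,294),(396,313),(377,293)]:
    d=onz(c,*p,.012)[:2]-np.array([.437,-.3905]);print(d@[np.cos(y),np.sin(y)],d@[np.sin(y),-np.cos(y)])
for p in [(402,294)]:
    d=onz(c,*p,.068)[:2]-np.array([.437,-.3905]);print(d@[np.cos(y),np.sin(y)],d@[np.sin(y),-np.cos(y)])
E
python3 plan.py .437 -.3905 .021 34 .03
```

```text
-0.09433841927969194 -0.04027431308354604
-0.17399780605156565 -0.036636940814552786
-0.16736795630095622 -0.11886715078386662
-0.09735107587728487 -0.12091508925511509
-0.1329425825527541 -0.08491042336976007
t 12.72 at [ 0.4449 -0.3847  0.1975] yaw 36.3 F [ 1.   0.9 -0.2] open 0.0916
6
[[-0.002, 0.0, 0.029, 0.01], [-0.002, 0.0, 0.029, 0.01], [-0.001, 0.0, 0.03, 0.01], [-0.002, 0.0, 0.029, 0.0], [-0.001, 0.0, 0.03, 0.01], [-0.002, 0.0, 0.029, 0.0]]
```

Request:
step_arm(
  moves=[
    [[-0.003, 0, 0.02, 0.02], [-0.003, 0, 0.03, 0.02], [-0.003, 0, 0.035, 0], [-0.001, 0, 0.035, 0], [0, 0, 0.028, 0], [0, 0, 0.015, 0], [0, 0, 0.008, 0], [0, 0, 0, 0]],
  ],
)

```text
time: 13.38
tool_pos: [0.4369, -0.3888, 0.0257]
tool_rot: [-3.137, 0.0, 0.596]
contact_force: [-0.7, -1.3, 0.4]
opening: 0.0916
```

```bash
python3 plan.py .437 -.3905 .020 34 .03
```

```text
t 13.38 at [ 0.4369 -0.3888  0.0257] yaw 34.1 F [-0.7 -1.3  0.4] open 0.0916
1
[[-0.001, 0.001, 0.006, 0.0]]
```

Request:
step_arm(
  moves=[
    [[-0.001, 0.001, 0.005, 0], [0, 0, 0, 0], [0, 0, 0, 0]],
  ],
)

```text
time: 13.63
tool_pos: [0.4376, -0.3925, 0.0237]
tool_rot: [3.14, -0.0, 0.594]
contact_force: [-0.3, -0.0, -0.5]
opening: 0.0913
```

Request:
step_arm(
  moves=[
    [[0, 0, 0, 0], [0, 0, 0, 0], [0, 0, 0, 0], [0, 0, 0, 0], [0, 0, 0, 0], [0, 0, 0, 0], [0, 0, 0, 0], [0, 0, 0, 0]],
  ],
  hand=0,
  force=25,
)

```text
time: 14.3
tool_pos: [0.4369, -0.3919, 0.0226]
tool_rot: [-3.141, -0.0, 0.594]
contact_force: [-2.0, 2.2, 1.9]
opening: 0.0428
```

Request:
step_arm(
  moves=[
    [[0, 0, 0, 0], [0, 0, 0, 0], [0, 0, 0, 0], [0, 0, 0, 0]],
  ],
)

```text
time: 14.63
tool_pos: [0.4368, -0.3918, 0.0226]
tool_rot: [-3.141, 0.0, 0.594]
contact_force: [-1.5, 1.5, 1.4]
opening: 0.0421
```

Request:
step_arm(
  moves=[
    [[0, 0, -0.006, 0], [0, 0, -0.015, 0], [0, 0, -0.028, 0], [0, 0, -0.038, 0], [0, 0, -0.04, 0], [0, 0, -0.04, 0], [0, 0, -0.035, 0], [0, 0, -0.02, 0]],
  ],
)

```text
time: 15.3
tool_pos: [0.4378, -0.3929, 0.2497]
tool_rot: [3.135, -0.001, 0.594]
contact_force: [0.9, -0.7, -2.7]
opening: 0.0421
```

```bash
python3 plan.py .429 .3752 .235 -17.6 .034
```

```text
t 15.3 at [ 0.4378 -0.3929  0.2497] yaw 34.0 F [ 0.9 -0.7 -2.7] open 0.0421
23
[[0.018, -0.028, 0.001, 0.04], [0.017, -0.029, 0.001, 0.04], [0.016, -0.029, 0.001, 0.04], [0.015, -0.03, 0.001, 0.04], [0.014, -0.03, 0.001, 0.04], [0.012, -0.031, 0.001, 0.04], [0.011, -0.031, 0.001, 0.04], [0.01, -0.032, 0.0, 0.04]]
[[0.009, -0.032, 0.001, 0.04], [0.007, -0.033, 0.0, 0.04], [0.006, -0.033, 0.001, 0.04], [0.005, -0.033, 0.0, 0.04], [0.003, -0.033, 0.001, 0.04], [0.002, -0.033, 0.0, 0.04], [0.001, -0.034, 0.001, 0.04], [-0.0, -0.033, 0.0, 0.04]]
[[-0.002, -0.033, 0.001, 0.04], [-0.003, -0.033, 0.0, 0.04], [-0.005, -0.033, 0.001, 0.04], [-0.006, -0.033, 0.0, 0.04], [-0.007, -0.033, 0.001, 0.03], [-0.008, -0.033, 0.0, 0.04], [-0.01, -0.033, 0.001, 0.03]]
```

Request:
step_arm(
  moves=[
    [[0.009, -0.014, 0, 0.02], [0.017, -0.029, 0.001, 0.04], [0.016, -0.029, 0.001, 0.04], [0.015, -0.03, 0.001, 0.04], [0.014, -0.03, 0.001, 0.04], [0.012, -0.031, 0.001, 0.04], [0.011, -0.031, 0.001, 0.04], [0.01, -0.032, 0.0, 0.04]],
  ],
)

```text
time: 15.97
tool_pos: [0.4285, -0.141, 0.2387]
tool_rot: [-3.142, -0.0, 0.291]
contact_force: [1.1, 0.2, -3.3]
opening: 0.0417
```

Request:
step_arm(
  moves=[
    [[0.009, -0.032, 0.001, 0.04], [0.007, -0.033, 0.0, 0.04], [0.006, -0.033, 0.001, 0.04], [0.005, -0.033, 0.0, 0.04], [0.003, -0.033, 0.001, 0.04], [0.002, -0.033, 0.0, 0.04], [0.001, -0.034, 0.001, 0.04], [0, -0.033, 0.0, 0.04]],
  ],
)

```text
time: 16.63
tool_pos: [0.4206, 0.1261, 0.2349]
tool_rot: [-3.141, -0.0, -0.028]
contact_force: [0.2, -1.2, -2.2]
opening: 0.0419
```

Request:
step_arm(
  moves=[
    [[-0.002, -0.033, 0.001, 0.04], [-0.003, -0.033, 0.0, 0.04], [-0.005, -0.033, 0.001, 0.04], [-0.006, -0.033, 0.0, 0.04], [-0.007, -0.033, 0.001, 0.03], [-0.006, -0.025, 0.0, 0.04], [-0.004, -0.012, 0.001, 0.03]],
  ],
)

```text
time: 17.22
tool_pos: [0.414, 0.3326, 0.2307]
tool_rot: [-3.14, 0.0, -0.286]
contact_force: [-0.9, -0.5, -2.0]
opening: 0.0421
```

```bash
python3 plan.py .429 .3752 .235 -17.6 .03
```

```text
t 17.22 at [0.414  0.3326 0.2307] yaw -16.4 F [-0.9 -0.5 -2. ] open 0.0421
2
[[0.001, -0.023, -0.002, 0.01], [0.001, -0.022, -0.002, 0.01]]
```

Request:
step_arm(
  moves=[
    [[0.001, -0.02, 0, 0.01], [0.001, -0.016, 0, 0], [0, 0, 0, 0], [0, 0, 0, 0]],
  ],
  force=15,
)

```text
time: 17.55
tool_pos: [0.4265, 0.3637, 0.2303]
tool_rot: [3.141, 0.0, -0.295]
contact_force: [-0.9, -0.2, -3.2]
opening: 0.042
```

```bash
python3 plan.py .429 .3752 .17 -17.6 .03; python3 - <<'E'
from cell import robot; from h import *
c=robot.read_camera("side"); crop(c,140,50,300,170,4,"pics/s9.png")
c=robot.read_camera("wrist"); cv2.imwrite("pics/w9.png",c["frame"][:,:,::-1])
E
```

```text
t 17.55 at [0.4265 0.3637 0.2303] yaw -16.9 F [-0.9 -0.2 -3.2] open 0.042
3
[[-0.0, -0.004, 0.02, 0.0], [-0.0, -0.004, 0.02, 0.01], [-0.001, -0.004, 0.02, 0.0]]
```

View pics/s9.png

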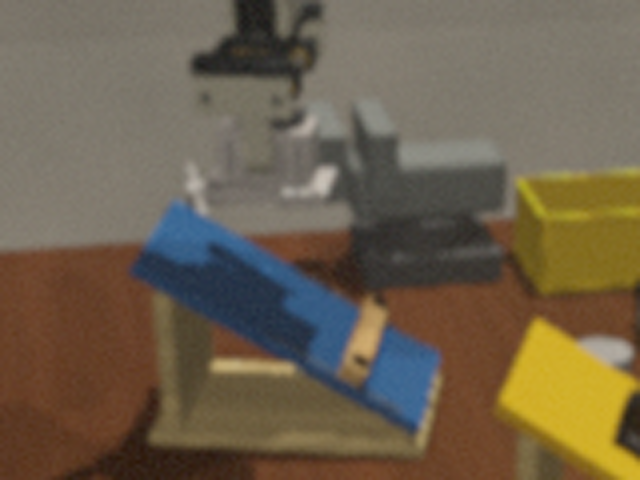

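View pics/w9.png

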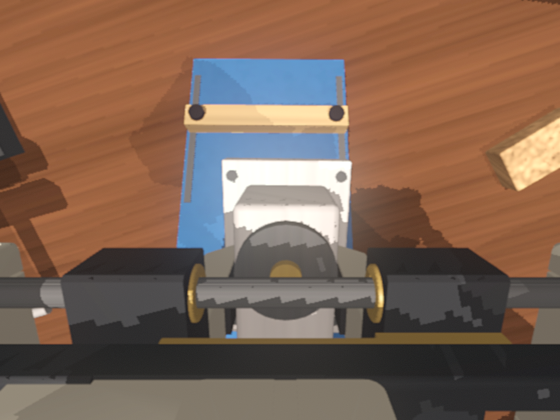

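The engine is level above the blue board and square to the cleat (cleat edge y≈106 at both ends), but about 11 mm to one side. I correct that and lower.

Request:
step_arm(
  moves=[
    [[0, -0.004, 0.015, 0], [0, -0.004, 0.02, 0], [0, -0.003, 0.014, 0], [0, 0, 0.008, 0], [0, 0, 0, 0]],
  ],
)

```text
time: 18.07
tool_pos: [0.429, 0.3727, 0.1721]
tool_rot: [3.139, 0.002, -0.297]
contact_force: [0.5, -0.2, -3.8]
opening: 0.0421
```

```bash
python3 plan.py .429 .3752 .16 -17.6 .03
```

```text
t 18.07 at [0.429  0.3727 0.1721] yaw -17.0 F [ 0.5 -0.2 -3.8] open 0.0421
1
[[-0.001, -0.002, 0.012, 0.01]]
```

Request:
step_arm(
  moves=[
    [[0, -0.001, 0.004, 0.01], [0, -0.001, 0.003, 0], [0, 0, 0.002, 0], [0, 0, 0.002, 0], [0, 0, 0, 0]],
  ],
)

```text
time: 18.48
tool_pos: [0.4305, 0.3758, 0.1627]
tool_rot: [-3.142, -0.0, -0.306]
contact_force: [-0.1, -0.4, -3.2]
opening: 0.0422
```

Request:
step_arm(
  moves=[
    [[0, 0, 0.002, 0], [0, 0, 0.002, 0], [0, 0, 0.002, 0], [0, 0, 0, 0]],
  ],
)

```text
time: 18.82
tool_pos: [0.4306, 0.3758, 0.1565]
tool_rot: [-3.142, -0.0, -0.306]
contact_force: [0.2, 0.5, -2.7]
opening: 0.0422
```

Request:
step_arm(
  moves=[
    [[0, 0, 0.002, 0], [0, 0, 0.002, 0], [0, 0, 0.002, 0], [0, 0, 0, 0]],
  ],
)

```text
time: 19.15
tool_pos: [0.4328, 0.3758, 0.152]
tool_rot: [-3.139, -0.005, -0.306]
contact_force: [5.2, -2.7, 4.5]
opening: 0.0418
```

Touch felt. Now I pivot: down while moving downhill (+x in the tool frame).

Request:
step_arm(
  moves=[
    [[0.002, 0, 0.004, 0], [0.002, 0, 0.004, 0], [0.002, 0, 0.004, 0], [0, 0, 0, 0]],
  ],
)

```text
time: 19.48
tool_pos: [0.4377, 0.374, 0.1388]
tool_rot: [-3.14, -0.002, -0.307]
contact_force: [4.2, -0.7, 1.7]
opening: 0.042
```

```bash
python3 - <<'E'
from cell import robot; from h import *
c=robot.read_camera("side"); crop(c,140,50,300,170,4,"pics/s10.png")
E
```

```text
(no output)
```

View pics/s10.png

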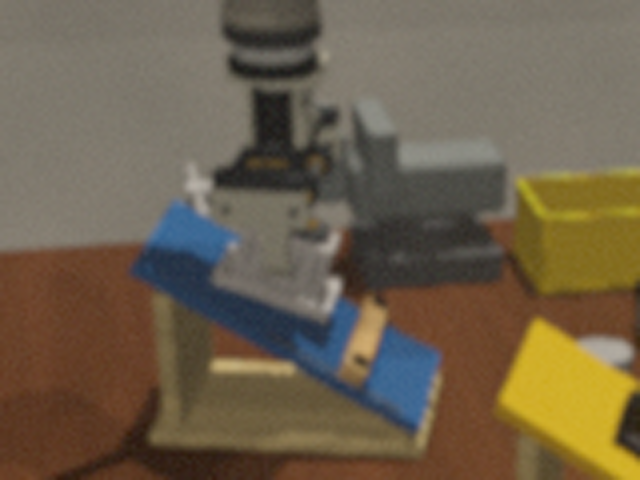

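The engine is tilting: its plate runs from (215,275) to (335,310), about halfway. Next I continue the pivot.

Request:
step_arm(
  moves=[
    [[0.002, 0, 0.004, 0], [0.002, 0, 0.003, 0], [0.002, 0, 0.003, 0], [0, 0, 0, 0]],
  ],
)

```text
time: 19.87
tool_pos: [0.4418, 0.372, 0.1277]
tool_rot: [3.141, 0.001, -0.306]
contact_force: [1.3, -0.5, -1.7]
opening: 0.0418
```

Request:
step_arm(
  moves=[
    [[0.001, 0, 0.002, 0], [0.001, 0, 0.002, 0], [0, 0, 0, 0]],
  ],
)

```text
time: 20.12
tool_pos: [0.4443, 0.3716, 0.1247]
tool_rot: [-3.141, -0.001, -0.306]
contact_force: [4.0, -1.6, -0.1]
opening: 0.042
```

```bash
python3 - <<'E'
from cell import robot; from h import *
c=robot.read_camera("side"); crop(c,140,50,300,170,4,"pics/s11.png")
E
```

```text
(no output)
```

View pics/s11.png

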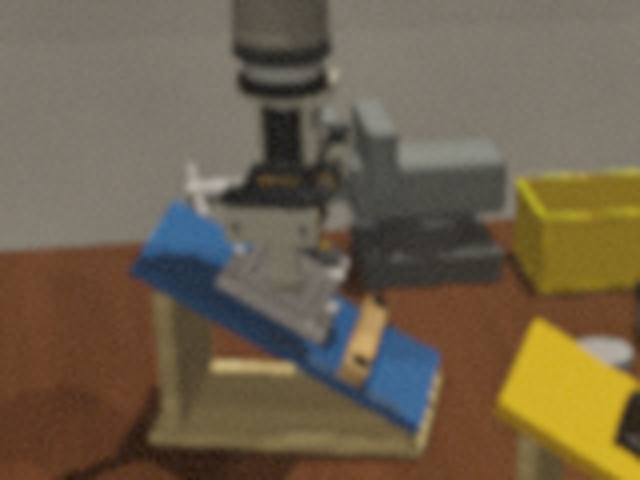

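Request:
step_arm(
  moves=[
    [[0, 0, 0.002, 0], [0, 0, 0.002, 0], [0, 0, 0, 0]],
  ],
)

```text
time: 20.42
tool_pos: [0.4464, 0.3721, 0.1233]
tool_rot: [-3.137, -0.006, -0.306]
contact_force: [4.9, -3.6, 12.2]
opening: 0.0421
```

Request:
step_arm(
  moves=[
    [[0, 0, 0.002, 0], [0, 0, 0.001, 0], [0, 0, 0, 0]],
  ],
)

```text
time: 20.67
tool_pos: [0.4471, 0.3724, 0.1212]
tool_rot: [-3.136, -0.007, -0.306]
contact_force: [5.5, -2.9, 16.2]
opening: 0.0417
```

Request:
step_arm(
  moves=[
    [[0.002, 0, 0.001, 0], [0.002, 0, 0.001, 0], [0.002, 0, 0.001, 0], [0.002, 0, 0.001, 0], [0, 0, 0, 0]],
  ],
)

```text
time: 21.08
tool_pos: [0.4546, 0.3701, 0.1167]
tool_rot: [-3.136, -0.007, -0.306]
contact_force: [6.5, -2.1, 13.3]
opening: 0.042
```

Request:
step_arm(
  moves=[
    [[0.002, 0, 0.001, 0], [0.002, 0, 0.001, 0], [0.001, 0, 0.001, 0], [0, 0, 0, 0]],
  ],
)

```text
time: 21.42
tool_pos: [0.4595, 0.3686, 0.1138]
tool_rot: [-3.136, -0.007, -0.306]
contact_force: [5.9, -1.7, 13.0]
opening: 0.0418
```

```bash
python3 - <<'E'
from cell import robot; from h import *
c=robot.read_camera("side"); crop(c,140,50,300,170,4,"pics/s12.png")
c=robot.read_camera("wrist"); cv2.imwrite("pics/w12.png",c["frame"][:,:,::-1])
E
```

```text
(no output)
```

View pics/s12.png

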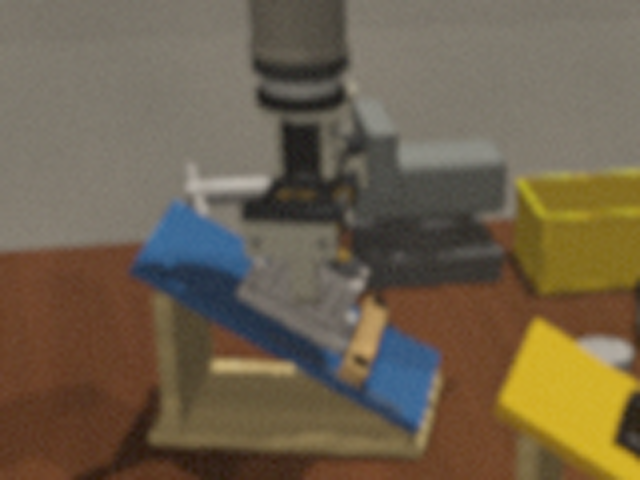

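View pics/w12.png

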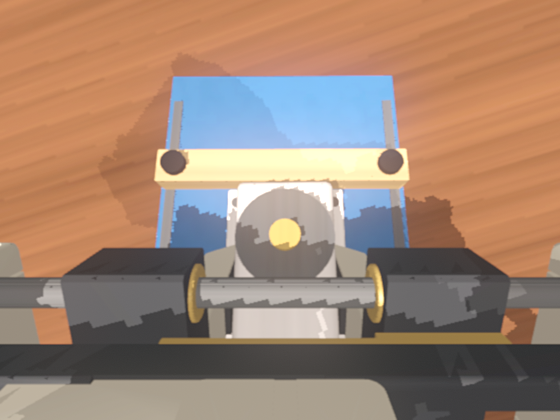

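The engine is centred (285 against the cleat middle at 282) and square, its plate almost at the cleat (y≈187).

Request:
step_arm(
  moves=[
    [[0.002, 0, 0.001, 0], [0.001, 0, 0.001, 0], [0, 0, 0, 0]],
  ],
)

```text
time: 21.77
tool_pos: [0.4625, 0.3677, 0.1121]
tool_rot: [-3.136, -0.007, -0.306]
contact_force: [5.3, -0.8, 14.1]
opening: 0.0417
```

Request:
step_arm(
  moves=[
    [[0.002, 0, 0.001, 0], [0.001, 0, 0.001, 0], [0, 0, 0, 0]],
  ],
)

```text
time: 22.02
tool_pos: [0.4633, 0.3676, 0.11]
tool_rot: [-3.136, -0.003, -0.306]
contact_force: [-0.5, 0.9, 17.2]
opening: 0.042
```

Request:
step_arm(
  moves=[
    [[0.002, 0, 0.001, 0], [0.001, 0, 0, 0], [0, 0, 0, 0]],
  ],
)

```text
time: 22.27
tool_pos: [0.4644, 0.3672, 0.1084]
tool_rot: [-3.137, -0.0, -0.306]
contact_force: [-6.1, 5.4, 16.3]
opening: 0.0423
```

Request:
step_arm(
  moves=[
    [[0, 0, -0.001, 0], [0, 0, -0.001, 0], [0, 0, 0, 0]],
  ],
)

```text
time: 22.52
tool_pos: [0.4642, 0.3664, 0.1085]
tool_rot: [-3.139, 0.001, -0.306]
contact_force: [-2.8, 4.1, 8.2]
opening: 0.0418
```

Firm stop at the cleat: the force reversed uphill. Opening now.

Request:
step_arm(
  moves=[
    [[0, 0, 0, 0], [0, 0, 0, 0], [0, 0, 0, 0], [0, 0, 0, 0], [0, 0, 0, 0], [0, 0, 0, 0]],
  ],
  hand=0.65,
)

```text
time: 23.02
tool_pos: [0.4648, 0.3648, 0.1074]
tool_rot: [3.141, 0.0, -0.306]
contact_force: [0.4, 0.2, -0.3]
opening: 0.0598
```

```bash
python3 - <<'E'
from cell import robot; from h import *
c=robot.read_camera("side"); crop(c,140,50,300,170,4,"pics/s13.png")
c=robot.read_camera("wrist"); cv2.imwrite("pics/w13.png",c["frame"][:,:,::-1])
E
```

```text
(no output)
```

View pics/s13.png

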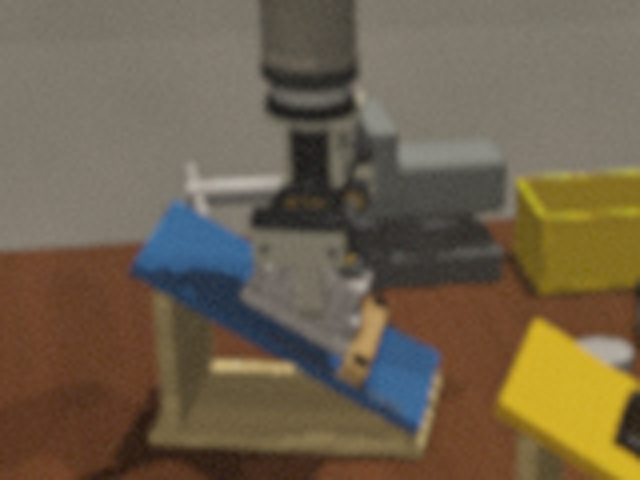

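View pics/w13.png

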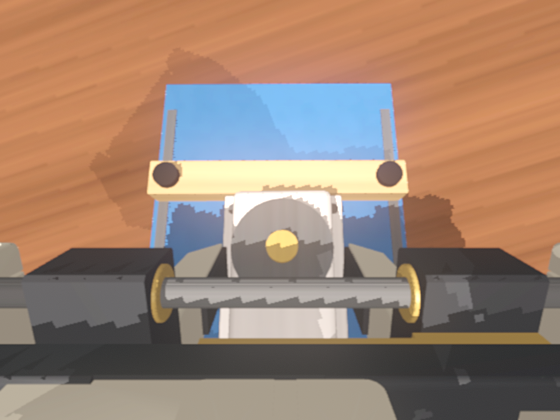

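The engine stayed put, with its plate edge on the cleat at y≈197. Retreat straight up, then away toward the robot for a clear view.

Request:
step_arm(
  moves=[
    [[0, 0, -0.005, 0], [0, 0, -0.015, 0], [0, 0, -0.03, 0], [0, 0, -0.035, 0], [0, 0, -0.035, 0], [0, 0, -0.03, 0], [0, 0, -0.02, 0]],
  ],
  hand=1,
)

```text
time: 23.7
tool_pos: [0.4654, 0.3654, 0.282]
tool_rot: [-3.138, -0.003, -0.306]
contact_force: [-0.3, -0.2, 0.2]
opening: 0.0913
```

```bash
python3 plan.py .45 -.1 .26 -17 .04
```

```text
t 23.7 at [0.4654 0.3654 0.282 ] yaw -17.5 F [-0.3 -0.2  0.2] open 0.0913
12
[[0.01, 0.037, 0.002, -0.0], [0.011, 0.037, 0.002, -0.0], [0.01, 0.037, 0.002, -0.0], [0.011, 0.037, 0.002, -0.0], [0.01, 0.038, 0.002, -0.0], [0.011, 0.037, 0.002, -0.0], [0.01, 0.038, 0.002, -0.0], [0.011, 0.037, 0.002, -0.0]]
[[0.01, 0.038, 0.002, -0.0], [0.011, 0.037, 0.001, -0.0], [0.01, 0.038, 0.002, -0.0], [0.011, 0.037, 0.001, -0.01]]
```

Request:
step_arm(
  moves=[
    [[0.005, 0.02, 0, 0], [0.01, 0.037, 0, 0], [0.01, 0.037, 0, 0], [0.01, 0.037, 0, 0], [0.01, 0.037, 0, 0], [0.01, 0.037, 0, 0], [0.01, 0.037, 0, 0], [0.01, 0.037, 0, 0]],
  ],
)

```text
time: 24.37
tool_pos: [0.4517, 0.0747, 0.2783]
tool_rot: [-3.141, -0.001, -0.306]
contact_force: [0.1, 0.0, -0.7]
opening: 0.092
```

Request:
step_arm(
  moves=[
    [[0.01, 0.037, 0, 0], [0.01, 0.037, 0, 0], [0.01, 0.037, 0, 0], [0.01, 0.037, 0, 0], [0.01, 0.03, 0, 0], [0.005, 0.015, 0, 0], [0, 0, 0, 0], [0, 0, 0, 0]],
  ],
)

```text
time: 25.03
tool_pos: [0.4463, -0.1246, 0.2779]
tool_rot: [-3.141, 0.0, -0.308]
contact_force: [0.3, 0.0, 0.1]
opening: 0.0919
```

```bash
python3 - <<'E'
from cell import robot; from h import *
c=robot.read_camera("top"); crop(c,30,100,260,330,2.6,"pics/t14.png");cv2.imwrite("pics/t14f.png",c["frame"][:,:,::-1])
c=robot.read_camera("side"); crop(c,165,90,365,215,4,"pics/s14.png")
E
```

```text
(no output)
```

View pics/t14.png

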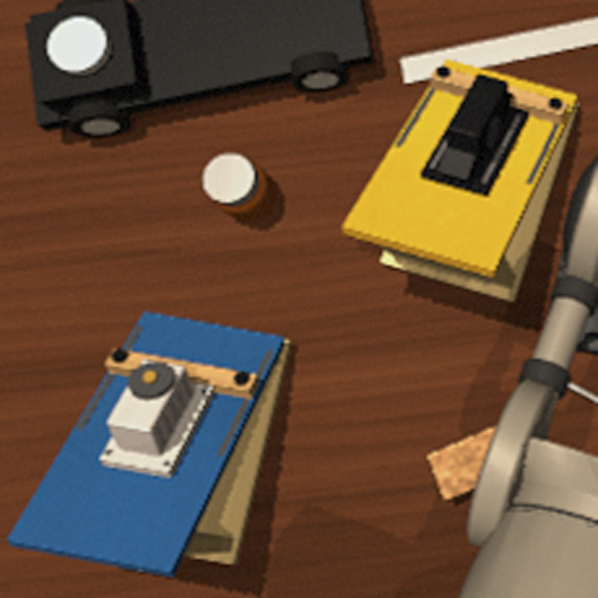

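View pics/s14.png

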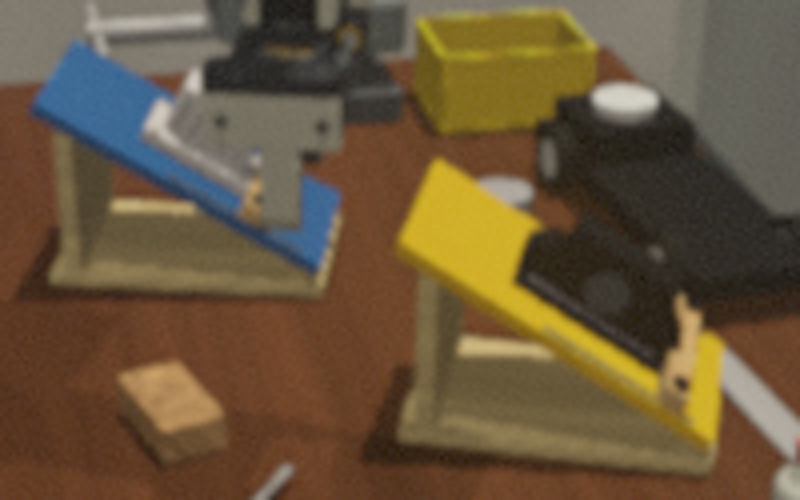

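View pics/t14f.png

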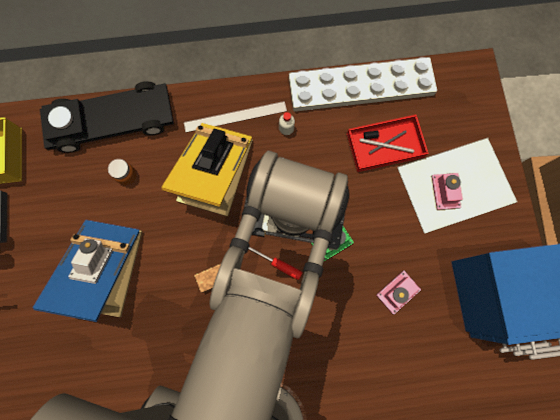

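```bash
python3 - <<'E'
from h import *
import pickle
c,_=pickle.load(open("cams.pkl","rb"))
for n,o,yaw,h,L,pts in [("mud",(.7892,.0071,.03),157.6,.008,.130,[(422,176),(488,193)]),("eng",(.5542,.3355,.03),162.4,.012,.1,[(102,461),(170,474)])]:
    y=np.radians(yaw);hh=np.array([np.cos(y),np.sin(y),0]);ex=hh*.866+np.array([0,0,.5]);ez=-.5*hh+np.array([0,0,.866]);ey=np.cross(ez,ex);Q=[]
    for u,v in pts:
        a,r=ray(c,30+(u+.5)/2.6-.5,100+(v+.5)/2.6-.5);t=((np.array(o)-a)@ez+h)/(r@ez);q=a+t*r-o;Q.append((q@ex,q@ey))
    Q=np.array(Q);print(n,Q.round(4),"mid y",Q[:,1].mean(),"width",np.linalg.norm(Q[1]-Q[0]),"low edge x",Q[:,0].mean()-L,"skew deg",np.degrees(np.arctan2(Q[1,0]-Q[0,0],abs(Q[1,1]-Q[0,1]))))
E
```

```text
mud [[ 0.1858 -0.0302]
 [ 0.1849  0.0368]] mid y 0.003293066727902477 width 0.06706347474769253 low edge x 0.055346496303605774 skew deg -0.7536735421849653
eng [[ 0.1835 -0.0291]
 [ 0.1834  0.0357]] mid y 0.0033411361829011714 width 0.06481544283496564 low edge x 0.08346770743101364 skew deg -0.1362245630256946
```

Both parts measure flat against the cleats, 3 mm off the middle line and under 1° skew. Handing in.

```bash
python3 - <<'E'
from cell import robot
print(robot.hand_in()); print(robot.observe()["time"])
E
```

```text
the job is handed in; nothing more can be done
None
the job is handed in; nothing more can be done
```

I laid the mudguard on the yellow board and the engine on the blue one, and handed the job in at about 25 s of the 70 s allowed; no verdict is reported. For each part I pressed its uphill edge on the board so it pivoted flat in the grip. I then slid it down the slope until the wrist force reversed by several newtons at the cleat, eased off and opened the fingers.

**Last checks:**
- **Placement:** the top view puts each part about 3 mm off the middle line, with a skew of 0.8° (mudguard) and 0.1° (engine). The side view shows both flat on their boards.
- **Against the cleat:** I felt both parts meet the cleat and neither moved when released. I had no way to read the cleat force after letting go.
- **One disagreement:** the final picture puts the lower ends 2 mm (engine) and 5 mm (mudguard) past the cleat faces I measured at the start. I put this down to pixel error.
- **Everything else:** the gripper is open and clear. The bottle, jar and screwdriver look undisturbed in the last pictures, as does the sanding block, though the arm partly hides it from above. I did not measure them.

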